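# Fill the service tray and roll it into its bay

### The arm

A 6-joint arm with a two-finger parallel gripper is mounted at the origin on a cart in front of the work surface, level with it; the furniture and walls round the work are solid. World frame = base frame: x ahead of the robot, y to its left, z up, the work surface at z = 0. Lengths are in mm, angles in rad, forces in N, time in s.
With the tool pointing down it reaches from about 325 to 850 mm from the base axis. Payload 15.5 kg.
Tool frame: the origin (TCP) lies between the finger pads; the fingertips stand 14 mm ahead of it and the grasp point (between the pads) lies 5 mm behind it; z points along the fingers, y is the direction in which the jaws open and shut (so a half turn about z gives the same grasp; the last joint's range is limited). The gripper opens to 91 mm and grips with 3 to 60 N. Pads are 32 mm wide; open, the fingers measure 118 mm over their backs; the gripper's body (76 mm by 178 mm) begins 60 mm behind the grasp point.
Start: joints at [-0.096, 0.494, 1.345, -0, 1.302, -0.096], TCP at [625.001, 0.003, 202.015] pointing down, gripper open.
Joint ranges: [-2.91, 2.91], [-0.82, 2.16], [0.22, 2.67], [-1.22, 4.37], [0.12, 2.79], [-3.08, 3.08]. Speed limits (rad/s): [1.89, 1.89, 2.57, 3.01, 3.01, 3.01].

### API

Orientations are given as [roll, pitch, yaw] about the fixed x, y, z axes, in that order (R = Rz(yaw) Ry(pitch) Rx(roll)).
In Python, from plant import robot, snapshot, get_calibration, models gives the robot as it stands. Calls block until the motion is done:
- robot.move_to(position, orientation): joint-space move of the TCP to a pose.
- robot.line_to(position, frame=None, velocity=150, contact_N=None): straight line of the TCP; frame=None keeps the orientation; velocity is the mean speed in mm/s. With contact_N (N) it stops when the force on the tool has changed by that much, and returns True; else False.
- robot.move_joints(angles): joint-space move.
- robot.move_gripper(opening): finger opening in mm; the grip force is fixed at half the most; returns when the fingers have stopped.
- robot.hold(seconds).
- robot.inverse_kinematics(position, orientation): joint angles nearest the present ones, or None.
- snapshot(name): name is "scene" or "side" or "wrist"; returns (picture, depth): 420x560x3 uint8, red, green, blue; 420x560 float32, mm along the optical axis (not along the pixel's ray), 0 where there is no reading.
- get_calibration(name): a dict with "fx", "fy", "cx", "cy" (pixels), "k1" (the pictures are not rectified: a ray, as slopes to the right and down, at radius r is drawn at 1 + k1 r^2 times it, then the intrinsics apply), "R" (3x3) and "t" (3): a world point X has camera coordinates R X + t; the wrist camera has in their place "T_tool_cam" (4x4, takes a point from camera to tool coordinates, whose origin is the TCP and whose axes are the flange's). Camera axes: x right, y down, z forward; pixel columns grow to the right and rows downward; lengths in mm; the calibration is good to about 2 mm. A picture is of the moment at which its call begins: read the wrist's pose just before it. get_calibration takes no time and is no camera call.
A pose or a line that the arm cannot do raises robot.Unreachable and nothing moves.
- robot.sign_off(): hands the job in, once; it reports no verdict.
Trained networks look in the newest picture that a camera, given by its name, has taken for a name from the list of things; names that differ only in an ending like _2 or _b are one class to them, and where a whole thing is asked for, a point or a joint stands for the part that bears it (a point fixed in the world has none). Each returns a list of dicts, best first, with "p" (0 to 1); they miss things now and then, are a little off and sometimes report something else, mostly with a low value. They report only what shows in the picture. A call takes as long as a camera call.
- models.boxes_of(camera, thing): "position" ([column, row] in pixels, amid what is visible of it).
- models.silhouettes(camera, thing): "pixels" (420x560 bool, what is visible of it) and "position" ([column, row] in pixels, amid what is visible of it).
Readings, each from a call of its own:
- robot.current_clock(): time.
- robot.current_q(): joint angles.
- robot.current_qd(): joint speeds.
- robot.current_tau(): joint torques, N m.
- robot.current_tool_pos(): TCP position.
- robot.current_ee_rot(): TCP orientation.
- robot.current_wrist_force(): force on the tool from outside, world axes, zero at the start.
- robot.current_moment(): the same for the moment, N m.
- robot.current_width(): finger opening in mm.
Only numpy, scipy, OpenCV 4.12 (cv2) and the standard library are available. Lean on these libraries where they do the work, as an engineer would, in place of code of your own. Each camera call takes 0.05 s, during which the arm holds its last target.

### The job

Lay every tool that lies on the bench into its own cut-out in the shadow tray, flat and fully down, while the tray is still out on the open rollers. Then roll the tray under the cover into the bay until it is against the end stop, and swing the bar shut behind it. Do not disturb the timer or the bottle.

Things in the scene. Friction and masses are not known exactly. Their poses are not given: they have to be found in the camera images.
- screwdriver_mid (a point): Small screwdriver, 166 mm long: round handle 19 mm thick and 82 mm long, thin shaft 5 mm thick. Grasp point on the handle, 18 mm from the tool's mid-length towards the handle's end, 9.5 mm above its underside. Its y axis runs along the tool from blade to handle (handle end 65 mm in +y of this point, tip 101 mm in -y). May be absent (None).
- scraper_mid (a point): Scraper, 150 mm long: black handle 90 x 18 x 16 mm and a flat steel blade 40 x 40 mm. Grasp point in the handle's width, 10 mm from mid-length towards the handle end, 8 mm above its underside. Its x axis runs along the tool from handle to blade (handle end 65 mm in -x of this point, blade edge 85 mm in +x). May be absent (None).
- spanner_mid (a point): Open-ended steel spanner, 150 mm long, 10 mm thick: shank 16 mm wide, one forked head 36 mm wide and 36 mm long. Grasp point on the shank, 8 mm from mid-length towards the head, 5 mm above its underside. Its x axis runs along the tool from plain end to head (plain end 83 mm in -x, head end 67 mm in +x). May be absent (None).
- caliper_mid (a point): Steel caliper, 144 mm long: beam 14 wide, 8 thick; slide body 54 x 22 x 12 thick; two jaws standing out to one side, 37 mm from the beam's middle line. Grasp point on the slide body, 6 mm above the underside (flanks plain 27 mm towards the jaws, 13 mm the other way). x axis: along the beam, jaw end 57 mm in +x, plain end 87 mm in -x; jaws point to -y. May be absent (None).
- marker_mid (a point): Dark marker pen, 140 mm long, 12 mm thick. Grasp point at its middle, 6 mm above its underside. Its y axis runs along it. Either way round fits. May be absent (None).
- tray: Loose shadow tray on the rollers, 190 (x) x 230 (y) x 15 mm, 0.55 to 0.9 kg: white base, grey insert with five pockets 10 mm deep along x, 2 mm clear round each tool, floors 5 mm above the origin. A 44 mm wide finger channel, as deep, crosses it in y through all grasp points. Origin: centre of the underside; axes parallel to the conveyor's. Rolls along y at about 2 N and stays where left.
- screwdriver_pocket (a point): Screwdriver pocket: the point in its pocket on the tray where the matching tool's grasp point lies when the tool is fully seated; axes are the tray's. The tool lies with its handle to the tray's -x and its tip to +x (screwdriver's y along tray's -x).
- scraper_pocket (a point): Scraper pocket: the point in its pocket on the tray where the matching tool's grasp point lies when the tool is fully seated; axes are the tray's. The blade points to the tray's +x (scraper's x along tray's +x).
- spanner_pocket (a point): Spanner pocket: the point in its pocket on the tray where the matching tool's grasp point lies when the tool is fully seated; axes are the tray's. The head points to the tray's -x (spanner's x along tray's -x).
- caliper_pocket (a point): Caliper pocket: the point in its pocket on the tray where the matching tool's grasp point lies when the tool is fully seated; axes are the tray's. The jaw end points to the tray's -x and the jaws to the tray's +y (caliper's x along tray's -x).
- marker_pocket (a point): Marker pocket: the point in its pocket on the tray where the matching tool's grasp point lies when the tool is fully seated; axes are the tray's. The marker lies along x, either way round.
- tray_tab (a point): Upright finger tab on the tray's rear (-y) edge, 50 mm wide (x), 8 mm thick (y), 30 mm tall, its top 45 mm above the tray's underside; this point is its centre, 11 mm below its top. Push its rear (-y) face towards +y to roll the tray; it can also be pinched to pull the tray back.
- conveyor: Fixed roller table, 550 mm (y) x 223 mm (x), side rails 48 mm high, free rollers with tops 34 mm above the worktop. Its +y end is the bay: a flat cover from y = 115 to 275 mm, underside 76, top 81 mm above the worktop; the tray with seated tools passes under it to the end stop at y = 265 mm. Origin: centre of the table, on the worktop.
- bay_home (a point): Where the tray's origin lies when the tray is against the end stop in the bay; axes of the conveyor. The tray's tab then stays outside the cover.
- gate (a joint): Swing bar at the bay's mouth on an upright hinge on the rail nearest the robot: 0 = open, pointing to the conveyor's -y along the rail; turns counter-clockwise seen from above; 1.57 rad = closed, pointing to +x across the lane just behind the home tray's tab. Turns stiffly (0.05 N m), stays where left; starts nearly open.
- gate_knob (a point): Centre of the upright black knob on the swing bar, 14 mm in diameter, 30 mm tall, 138 mm from the hinge axis; its top is 94 mm and the bar's top 64 mm above the worktop.
- gate_hinge (a point): Point on the swing bar's hinge axis at the knob's mid-height.
- timer: Bystander: grey bench timer lying flat, 58 x 64 x 17 mm, origin under its centre.
- reagent_e: Bystander: white bottle with a green cap, 48 mm across, 88 mm tall, origin under its centre.

How it is judged:
By the outcome, as a careful person would: the job done as asked, in the order asked, and still so for the second after the job is handed in, with the robot touching nothing.
Of screwdriver, scraper, spanner, caliper, marker only 4 to 5 are there at a start; the rules pass over those that are not, and their reading is None.
At some moment in a run one of scraper, spanner, caliper may be knocked a few centimetres aside while the robot is not near it.
It also fails if it takes over 210 s, if anything falls off the work surface, if the arm or the gripper's body presses on something with over 40 N, if the wrist force passes 120 N, or if a joint passes its speed limit or range.

## Working session

There is one attempt and no reset: what is moved stays moved. The work goes in short steps, each a Python script; the robot and the scene stay as the last script left them, time stands still between calls to the robot, and variables do not carry over. Pictures are saved under pics/ and viewed, and the job is handed in when it is done.

```bash
ls; mkdir -p pics
python3 - <<'E'
from plant import robot, snapshot, get_calibration, models
import cv2
for n in ("scene","side","wrist"):
    p,d=snapshot(n); cv2.imwrite(f"pics/{n}0.png",p[:,:,::-1]); c=get_calibration(n); print(n,c)
print(robot.current_clock(),robot.current_tool_pos(),robot.current_ee_rot())
E
```

```text
pics
scene {'fx': 381.88854256934195, 'fy': 381.88854256934195, 'cx': 281.07863704184217, 'cy': 210.27616507805794, 'k1': 0.034855721772393794, 'R': array([[-0.3665813 , -0.93031866,  0.01119552],
       [-0.60466677,  0.22908207, -0.76282337],
       [ 0.70710413, -0.28640634, -0.64650999]]), 't': array([ 204.82672604,  360.91697761, 1043.30294148])}
side {'fx': 418.4931197249405, 'fy': 418.4931197249405, 'cx': 280.0340902272886, 'cy': 213.04488733054612, 'k1': -0.060484670145219785, 'R': array([[ 0.86781842, -0.49686567, -0.00396135],
       [-0.32128492, -0.55503438, -0.76727624],
       [ 0.37903454,  0.66712918, -0.64130451]]), 't': array([-442.09965826,  263.98657326, 1050.17915909])}
wrist {'fx': 357.48724630233943, 'fy': 357.48724630233943, 'cx': 282.41705915332744, 'cy': 211.96590090470403, 'k1': -0.09343633715679155, 'T_tool_cam': array([[ 1.20232063e-03, -9.58969025e-01, -2.83508314e-01,
         8.03136552e+01],
       [ 9.99999229e-01,  1.06506218e-03,  6.38281334e-04,
        -1.64362265e-01],
       [-3.10138046e-04, -2.83508863e-01,  9.58969566e-01,
        -1.82013925e+02],
       [ 0.00000000e+00,  0.00000000e+00,  0.00000000e+00,
         1.00000000e+00]])}
0.15 [6.24696453e+02 1.24901563e-02 2.01582252e+02] [-3.14064716e+00 -9.38035485e-05  1.57073104e+00]
```

View pics/scene0.png

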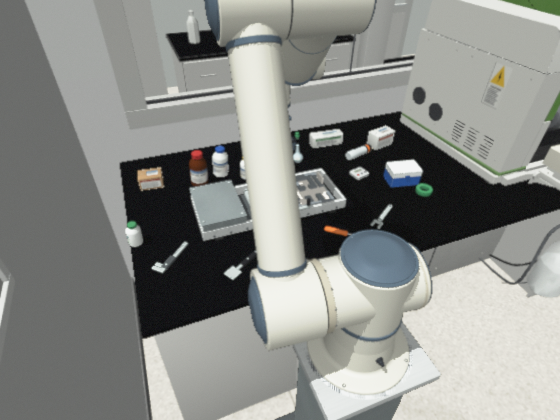

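View pics/side0.png

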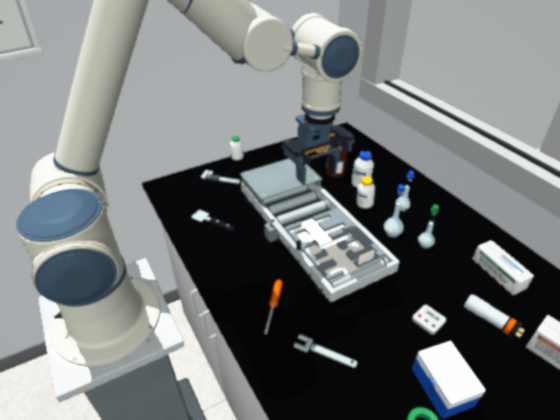

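View pics/wrist0.png

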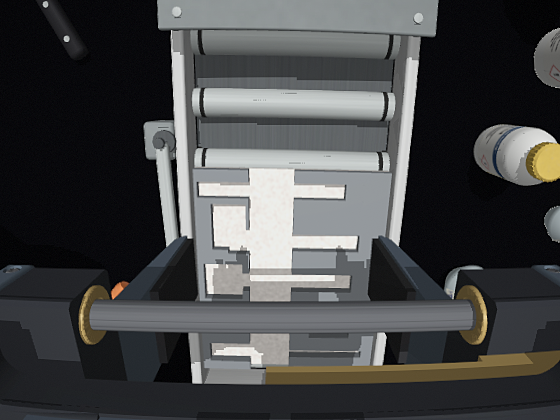

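```bash
cat > h.py <<'E'
from plant import robot, snapshot, get_calibration, models
import numpy as np, cv2
from scipy.spatial.transform import Rotation as Ro
C={n:get_calibration(n) for n in("scene","side","wrist")}
def K(c): return np.array([[c['fx'],0,c['cx']],[0,c['fy'],c['cy']],[0,0,1.]])
def D(c): return np.array([c['k1'],0,0,0,0])
def pose():
    return np.array(robot.current_tool_pos()),Ro.from_euler('xyz',robot.current_ee_rot()).as_matrix()
def snap(n,save=None):
    P=pose() if n=="wrist" else None
    p,d=snapshot(n)
    if save: cv2.imwrite(f"pics/{save}.png",p[:,:,::-1])
    return dict(n=n,p=p,d=d,P=P)
def cam(s):
    "R_wc, t_wc: world = R@c+t"
    c=C[s['n']]
    if s['n']=="wrist":
        T=c['T_tool_cam'];p,R=s['P'];return R@T[:3,:3],R@T[:3,3]+p
    return c['R'].T,-c['R'].T@c['t']
def rays(s,uv):
    c=C[s['n']]
    return cv2.undistortPoints(np.asarray(uv,float).reshape(-1,1,2),K(c),D(c)).reshape(-1,2)
def w_depth(s,uv):
    uv=np.asarray(uv).reshape(-1,2);r=rays(s,uv);R,t=cam(s)
    z=s['d'][np.round(uv[:,1]).astype(int),np.round(uv[:,0]).astype(int)]
    return (np.c_[r,np.ones(len(r))]*z[:,None])@R.T+t
def w_plane(s,uv,h):
    r=rays(s,uv);R,t=cam(s);d=np.c_[r,np.ones(len(r))]@R.T
    return t+d*((h-t[2])/d[:,2])[:,None]
def proj(s,X):
    c=C[s['n']];R,t=cam(s);X=np.asarray(X,float).reshape(-1,3)
    return cv2.projectPoints((X-t)@R,np.zeros(3),np.zeros(3),K(c),D(c))[0].reshape(-1,2)
E
python3 - <<'E'
from h import *
for n in("side","scene","wrist"):
    s=snap(n)
    for th in["screwdriver_mid","scraper_mid","spanner_mid","caliper_mid","marker_mid","tray","conveyor","gate","timer","reagent_e","tray_tab","gate_knob"]:
        for r in models.silhouettes(n,th)[:2]:
            m=r['pixels'];v,u=np.nonzero(m)
            if len(u)==0: continue
            W=w_depth(s,np.c_[u,v]);W=W[s['d'][v,u]>0]
            print(n,th,round(r['p'],2),np.round(r['position']),m.sum(),np.round(np.median(W,0)),np.round(np.percentile(W,2,0)),np.round(np.percentile(W,98,0)))
E
python3 - <<'E'
import cv2
p=cv2.imread('pics/side0.png');cv2.imwrite('pics/sidez.png',cv2.resize(cv2.convertScaleAbs(p[140:380,160:460],alpha=1.5,beta=30),None,fx=2.6,fy=2.5,interpolation=cv2.INTER_CUBIC))
E
```

```text
side screwdriver_mid 0.54 [275. 297.] 234 [ 398. -169.   17.] [ 342. -230.   -0.] [ 434. -128.   22.]
side screwdriver_mid 0.4 [285. 242.] 247 [512. -29.  62.] [ 507. -100.   42.] [529.  56.  93.]
side scraper_mid 0.58 [212. 222.] 292 [375. 198.  11.] [335. 131.  -1.] [415. 271.  18.]
side scraper_mid 0.53 [274. 294.] 285 [ 397. -169.   15.] [ 331. -245.   -0.] [ 438. -122.   22.]
side spanner_mid 0.95 [324. 350.] 503 [ 419. -357.   10.] [ 373. -421.    2.] [ 465. -300.   14.]
side caliper_mid 0.76 [216. 179.] 216 [483. 410.   6.] [445. 354.  -3.] [544. 470.  13.]
side caliper_mid 0.72 [334. 246.] 3965 [ 629. -111.   45.] [ 534. -209.   36.] [722.  14.  68.]
side marker_mid 0.36 [300. 213.] 7018 [606.  77.  37.] [ 507. -251.    4.] [738. 285.  83.]
side tray 0.71 [333. 244.] 3835 [ 629. -110.   46.] [ 535. -209.   36.] [719.  13.  68.]
side conveyor 0.66 [298. 212.] 6817 [606.  81.  37.] [ 507. -251.    5.] [738. 284.  83.]
side gate 0.73 [291. 240.] 250 [513. -40.  63.] [ 507. -100.   45.] [532.  46.  94.]
side timer 0.61 [426. 320.] 549 [ 692. -422.   16.] [ 666. -451.    1.] [ 725
[... 1948 characters left out ...]
_mid 0.83 [64. 25.] 1245 [406. 162.  14.] [384. 134.   5.] [424. 190.  17.]
wrist tray 0.94 [284. 244.] 29743 [629. -58.  45.] [ 541. -200.   37.] [721.  21.  50.]
wrist conveyor 0.84 [283.  93.] 48324 [626.  94.  32.] [ 514. -230.    6.] [741. 161.  81.]
wrist gate 0.7 [165. 183.] 1645 [517.  14.  63.] [508. -43.  52.] [523.  58.  69.]
wrist gate 0.16 [286. 246.] 29427 [629. -57.  45.] [ 541. -200.   37.] [720.  21.  50.]
wrist reagent_e 0.63 [283.  94.] 48678 [626.  93.  32.] [ 514. -231.    6.] [742. 161.  81.]
wrist tray_tab 0.69 [287. 244.] 29655 [629. -57.  45.] [ 541. -200.   37.] [721.  21.  50.]
wrist gate_knob 0.84 [163. 182.] 1615 [517.  14.  63.] [509. -41.  52.] [523.  58.  68.]
```

View pics/sidez.png

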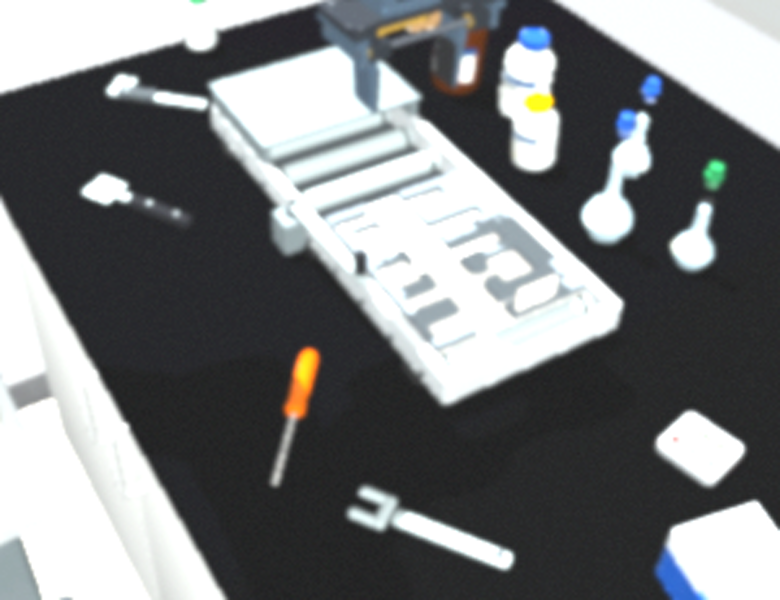

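```bash
cat >> h.py <<'E'
def ortho(s,x0,x1,y0,y1,h,sc=2.):
    "rectified picture on plane z=h: columns = +x right? returns image with col=(y1-y)*sc? -> row=(x1-x)*sc (up=+x), col=(y1-y)*sc (left=+y)"
    xs=np.arange(x1,x0,-1/sc);ys=np.arange(y1,y0,-1/sc)
    X,Y=np.meshgrid(xs,ys,indexing='ij')
    uv=proj(s,np.c_[X.ravel(),Y.ravel(),np.full(X.size,h)]).astype(np.float32).reshape(*X.shape,2)
    return cv2.remap(s['p'],uv[...,0],uv[...,1],cv2.INTER_LINEAR),uv
E
python3 - <<'E'
from h import *
import pickle
robot.move_to([600,-100,380],[np.pi,0,np.pi/2])
s=snap("wrist","w1");pickle.dump(s,open("w1.pkl","wb"))
print(robot.current_clock(),s['P'][0])
for n in ["side"]: snap(n,"side1")
im,_=ortho(s,500,760,-240,130,49,2)
cv2.imwrite("pics/o1.png",im[:,:,::-1])
E
```

```text
2.9833 [599.73775251 -99.42334606 378.4989995 ]
```

View pics/w1.png

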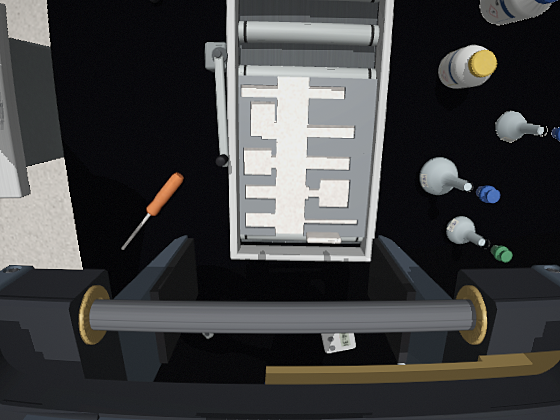

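View pics/o1.png

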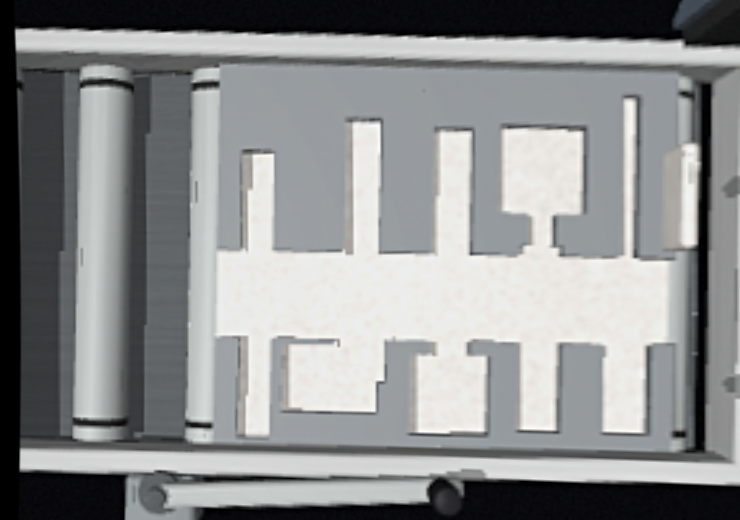

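Run:
```python
from h import *
import pickle
s=pickle.load(open("w1.pkl","rb"))
sc=2
x0,x1,y0,y1=500,760,-240,130
im,uv=ortho(s,x0,x1,y0,y1,49,sc)
# depth check of tray top and floor
for n,xy in dict(topA=(700,0),topB=(700,-190),floor=(620,-50),floor2=(620,-150),cov=(690,-60)).items():
    q=proj(s,[[xy[0],xy[1],49]])[0]; print(n,np.round(w_depth(s,[q])[0],1), im[int((x1-xy[0])*sc),int((y1-xy[1])*sc)])
# use sat/red-blue
f=im.astype(int); br=f[...,0]-f[...,2]; 
g=f.sum(2)/3
for x in (595,640,675,690,560,580,545): # profiles along y
    r=int((x1-x)*sc); row=br[r-2:r+3].mean(0)
    m=row>-3; e=np.nonzero(np.diff(m.astype(int)))[0]
    print(x,[round(y1-(k+1)/sc,1) for k in e if -225<y1-k/sc<40])
for y in (15,5,-20,-35,-60,-75,-105,-120,-150,-162,-185):
    c=int((y1-y)*sc); col=br[:,c-2:c+3].mean(1); m=col>-3;e=np.nonzero(np.diff(m.astype(int)))[0]
    print('y',y,[round(x1-(k+1)/sc,1) for k in e])
```

```text
topA [700.3   0.   47.7] [153 157 161]
topB [ 700.2 -190.3   48. ] [112 117 121]
floor [620.4 -50.6  38.2] [236 237 233]
floor2 [ 620.4 -152.8   37.9] [234 230 226]
cov [691.4 -60.6  41.1] [186 188 187]
595 [np.float64(22.5), np.float64(-205.0), np.float64(-219.0)]
640 [np.float64(10.0), np.float64(-7.0), np.float64(-41.5), np.float64(-59.5), np.float64(-85.5), np.float64(-105.0), np.float64(-133.5), np.float64(-146.5), np.float64(-180.0), np.float64(-187.5), np.float64(-200.5)]
675 [np.float64(9.0), np.float64(-7.0), np.float64(-42.5), np.float64(-60.5), np.float64(-86.5), np.float64(-106.0), np.float64(-119.5), np.float64(-162.0), np.float64(-180.5), np.float64(-188.5), np.float64(-201.5)]
690 [np.float64(-42.5), np.float64(-60.5), np.float64(-86.5), np.float64(-106.0), np.float64(-119.5), np.float64(-162.5), np.float64(-181.0), np.float64(-188.5), np.float64(-213.5), np.float64(-217.5), np.float64(-220.5), np.float64(-223.0), np.float64(-223.5)]
560 [np.float64(34.0), np.float64(33.5), np.float64(11.0), np.float64(-5.0), np.float64(-10.0), np.float64(-58.0), np.float64(-74.5), np.
[... 3661 characters left out ...]
 np.float64(505.5), np.float64(502.5), np.float64(502.0)]
y -162 [np.float64(752.5), np.float64(749.0), np.float64(743.5), np.float64(725.5), np.float64(693.5), np.float64(682.5), np.float64(632.0), np.float64(587.5), np.float64(534.0), np.float64(517.0), np.float64(515.0), np.float64(512.0), np.float64(510.0), np.float64(508.5), np.float64(506.0), np.float64(505.0), np.float64(502.0), np.float64(501.5)]
y -185 [np.float64(759.0), np.float64(750.5), np.float64(749.5), np.float64(747.5), np.float64(746.5), np.float64(743.0), np.float64(725.0), np.float64(711.0), np.float64(542.5), np.float64(534.0), np.float64(516.0), np.float64(511.5), np.float64(511.0), np.float64(509.0), np.float64(507.5)]
```

Run:
```python
from h import *
import pickle
robot.move_to([530,-100,380],[np.pi,0,0])
robot.hold(0.3)
s=snap("wrist","w2");pickle.dump(s,open("w2.pkl","wb"))
print(robot.current_clock(),s['P'][0],robot.current_ee_rot(),robot.current_q())
sc=2
x0,x1,y0,y1=500,760,-240,130
im,uv=ortho(s,x0,x1,y0,y1,49,sc)
cv2.imwrite("pics/o2.png",im[:,:,::-1])
f=im.astype(int); br=f[...,0]-f[...,2]
for x in (640,675,690,560,545):
    r=int((x1-x)*sc); row=br[r-2:r+3].mean(0)
    m=row>-3; e=np.nonzero(np.diff(m.astype(int)))[0]
    print(x,[float(round(y1-(k+1)/sc,1)) for k in e if -205<y1-k/sc<20])
for y in (15,-20,-35,-75,-105,-120,-150,-162):
    c=int((y1-y)*sc); col=br[:,c-2:c+3].mean(1); m=col>-3;e=np.nonzero(np.diff(m.astype(int)))[0]
    print('y',y,[float(round(x1-(k+1)/sc,1)) for k in e if 510<x1-k/sc<735])
```

```text
4.8083 [530.070688   -99.97456101 379.96418031] [-3.14155519e+00  8.72625950e-05  2.70523846e-04] [-2.97186156e-01  2.44561908e-01  1.25727307e+00  1.02684966e-05
  1.63985209e+00  1.27334036e+00]
640 [8.5, -6.5, -42.5, -50.0, -50.5, -60.5, -86.0, -106.0, -133.5, -148.0, -180.0, -188.5, -200.5]
675 [8.5, -7.0, -43.0, -61.0, -86.5, -107.0, -119.0, -162.5, -181.0, -189.5, -200.5]
690 [-43.5, -61.5, -86.5, -107.5, -119.5, -163.5, -181.0, -190.0]
560 [10.5, -5.0, -11.5, -58.5, -74.5, -114.5, -128.5, -150.5, -171.0, -194.5]
545 [10.5, -5.0, -74.5, -114.5, -128.0, -149.5, -171.0, -194.0]
y 15 [729.0, 635.5, 591.0, 537.5, 517.5]
y -20 [727.5, 634.0, 590.0, 588.0, 554.0, 537.0, 519.0]
y -35 [727.5, 633.5, 590.0, 587.5, 554.0, 536.5, 521.0]
y -75 [727.0, 633.5, 589.5, 582.0, 543.0, 535.5, 520.0]
y -105 [726.0, 695.0, 587.0, 583.0, 542.5, 535.0, 514.0, 512.5, 510.0]
y -120 [726.0, 696.0, 653.0, 632.5, 588.5, 534.5, 515.0, 511.5, 511.0]
y -150 [725.5, 696.0, 652.0, 636.5, 557.0, 534.0, 512.5, 510.5]
y -162 [725.0, 695.5, 652.5, 631.5, 588.0, 534.0, 513.5, 512.5, 511.5]
```

View pics/w2.png

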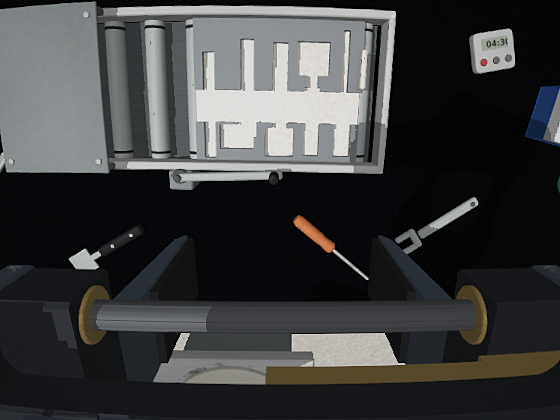

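```bash
python3 - <<'E'
from h import *
import pickle
S=[pickle.load(open(f,"rb")) for f in("w1.pkl","w2.pkl")]+[snap("side"),snap("scene")]
sc=.5 # px per 2mm
H=np.full((400,700),np.nan)  # x 200..1000 rows, y 700..-700
acc=[[ ]]
for s in S:
    v,u=np.mgrid[0:420,0:560];uv=np.c_[u.ravel(),v.ravel()]
    ok=s['d'].ravel()>0; uv=uv[ok];W=w_depth(s,uv)
    b=(np.abs(W[:,2])<4); print(s['n'],b.sum(),W[b,2].std(),np.median(W[b,2]))
    k=(W[:,0]>260)&(W[:,0]<1000)&(abs(W[:,1])<650)&(W[:,2]<40)&(W[:,2]>-10)
    W=W[k]; g=np.full((371,651),-50.);i=((1000-W[:,0])/2).astype(int);j=((650-W[:,1])/2).astype(int)
    np.maximum.at(g,(i,j),W[:,2])
    if s['n']=='wrist': pass
    img=np.clip((g+5)*10,0,255).astype(np.uint8)
    n={0:'a'}.get(0); cv2.imwrite(f"pics/h{len(acc)}.png",img);acc.append(g)
E
python3 - <<'E'
import cv2,numpy as np
a=[cv2.imread(f'pics/h{i}.png',0) for i in(2,3)]
cv2.imwrite('pics/hh.png',np.vstack(a)[:, :])
E
```

```text
wrist 98579 0.9988046210769643 -0.675937037431595
wrist 85661 1.0051791742692533 -0.6869623348659388
side 67036 1.682800909637325 0.46697933332421826
scene 32400 1.785156173634835 -1.0640987235976809
```

View pics/hh.png

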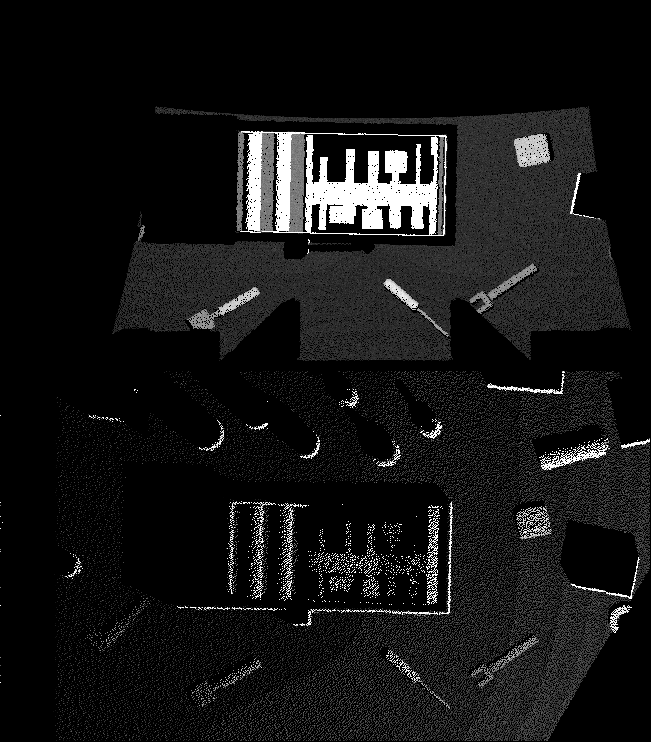

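```bash
cat >> h.py <<'E'
from scipy.spatial import cKDTree
from scipy.optimize import minimize
def rect(a,b,c,d,st=1.5):
    X,Y=np.meshgrid(np.arange(a,b+.01,st),np.arange(c,d+.01,st));return np.c_[X.ravel(),Y.ravel()]
TPL=dict(screwdriver=np.vstack([rect(-17,65,-9,9),rect(-101,-17,-2.2,2.2)]),   # axis = tip->handle
 scraper=np.vstack([rect(-65,25,-9,9),rect(25,45,-5,5),rect(45,85,-20,20)]),
 spanner=np.vstack([rect(-83,34,-8,8),rect(31,46,-18,18),rect(46,67,-18,-8),rect(46,67,8,18)]),
 caliper=np.vstack([rect(-87,57,-7,7),rect(-27,27,-11,11),rect(27,37,-37,0),rect(47,57,-37,0)]),
 marker=rect(-70,70,-6,6))
def cloud(s,c,rad=130,zlo=3.0,zhi=30):
    v,u=np.mgrid[0:420,0:560];uv=np.c_[u.ravel(),v.ravel()];uv=uv[s['d'].ravel()>0]
    W=w_depth(s,uv);k=(np.hypot(W[:,0]-c[0],W[:,1]-c[1])<rad)&(W[:,2]<zhi)
    W=W[k]; z0=np.median(W[np.abs(W[:,2])<4,2]); W[:,2]-=z0
    return W[W[:,2]>zlo]
def fit(P,name,inits=None):
    P=P[:,:2];kp=cKDTree(P);n0=kp.query_ball_point(P,6,return_length=True);P=P[n0>6]
    T=TPL[name];kt=cKDTree(T);kp=cKDTree(P);m=P.mean(0)
    w=np.linalg.svd(P-m,full_matrices=False)[2][0];a0=np.arctan2(w[1],w[0])
    def cost(q):
        c,s_=np.cos(q[2]),np.sin(q[2]);R=np.array([[c,-s_],[s_,c]])
        d1=np.minimum(kt.query((P-q[:2])@R)[0],15)
        d2=np.minimum(kp.query(T@R.T+q[:2])[0],15)
        return (np.maximum(d1-.7,0)**2).mean()+(np.maximum(d2-.7,0)**2).mean()
    best=None
    for da in (0,np.pi):
      a=a0+da; tm=T.mean(0);R=np.array([[np.cos(a),-np.sin(a)],[np.sin(a),np.cos(a)]])
      r=minimize(cost,[*(m-R@tm),a],method='Nelder-Mead',options=dict(initial_simplex=np.array([m-R@tm]*4)[:, :].tolist() and [[*(m-R@tm),a],[*(m-R@tm+[6,0]),a],[*(m-R@tm+[0,6]),a],[*(m-R@tm),a+.1]],xatol=.02,fatol=1e-4))
      print(name,'fit',np.round(r.x,3),round(r.fun,3),len(P))
      if best is None or r.fun<best.fun: best=r
    return best.x,best.fun
E
python3 - <<'E'
from h import *
import pickle
w1,w2=[pickle.load(open(f,"rb")) for f in("w1.pkl","w2.pkl")]
for s in(w1,w2): fit(cloud(s,(398,-169),110),'screwdriver')
fit(cloud(w2,(419,-357)),'spanner')
fit(cloud(w2,(380,198)),'scraper')
E
```

```text
screwdriver fit [ 374.917 -193.409   -2.301] 19.185 708
screwdriver fit [ 395.693 -168.972    0.844] 0.138 708
screwdriver fit [ 376.233 -192.882   -2.309] 18.254 675
screwdriver fit [ 396.007 -169.638    0.84 ] 0.146 675
spanner fit [ 422.054 -352.999    2.157] 0.217 941
spanner fit [ 433.551 -368.661    5.291] 22.278 941
scraper fit [388.873 188.553   2.057] 1.374 986
scraper fit [377.836 209.128   5.215] 16.011 986
```

```bash
python3 - <<'E'
from h import *
import pickle
w1,w2=[pickle.load(open(f,"rb")) for f in("w1.pkl","w2.pkl")]
for s in(w1,w2):
    v,u=np.mgrid[0:420,0:560];uv=np.c_[u.ravel(),v.ravel()];uv=uv[s['d'].ravel()>0];W=w_depth(s,uv)
    k=(W[:,0]>540)&(W[:,0]<720)&(W[:,1]>-225)&(W[:,1]<-190)&(W[:,2]>54);print('tab',np.round(np.percentile(W[k],[1,5,50,95,99],axis=0),1).tolist())
    t=k&(W[:,2]>75);print('top',t.sum(),np.round(np.percentile(W[t],[2,50,98],axis=0),1).tolist())
    # tray top extents
    k=(abs(W[:,2]-48)<2)&(W[:,0]>500)&(W[:,0]<740)&(W[:,1]<60)&(W[:,1]>-230)
    for y in(-190,-115,-70):
        a=W[k&(abs(W[:,1]-y)<3)&(W[:,0]<735)&(W[:,0]>525)];print('x ext',y,a[:,0].min(),a[:,0].max())
    for x in(560,600,700):
        a=W[(W[:,2]>30)&(W[:,2]<85)&(abs(W[:,0]-x)<2)&(W[:,1]<60)&(W[:,1]>-240)];a=a[np.argsort(a[:,1])];print(x,[(round(p[1]),round(p[2])) for p in a[::max(1,len(a)//400)] if p[1]<-195 or p[1]>10])
    # fingers in tool frame
    R,t=s['P'];F=(W-R)@t; f=(F[:,2]>-60)&(F[:,2]<30)&(abs(F[:,0])<40)
    for zz in(-50,-35,-20,-10,0,8): 
        a=F[f&(abs(F[:,2]-zz)<2)];print('finger z',zz,len(a),np.round(a[:,:2].min(0),1) if len(a) else '',np.round(a[:,:2].max(0),1) if len(a) else '',np.round(np.percentile(abs(a[:,1]),[2,98]),1) if len(a) else '')
E
python3 - <<'E'
import cv2
p=cv2.imread('pics/w2.png');cv2.imwrite('pics/w2z.png',cv2.resize(cv2.convertScaleAbs(p[200:420,60:500],alpha=2,beta=20),None,fx=1.8,fy=1.8))
p=cv2.imread('pics/side1.png');cv2.imwrite('pics/s1z.png',cv2.resize(cv2.convertScaleAbs(p[80:280,200:460],alpha=1.5,beta=20),None,fx=3,fy=3))
E
```

```text
tab [[635.0, -207.3, 54.2], [636.5, -205.5, 55.5], [659.5, -200.1, 75.2], [680.9, -199.1, 78.7], [683.0, -198.9, 79.5]]
top 174 [[636.4, -207.1, 75.2], [660.9, -202.3, 77.5], [682.9, -199.4, 79.4]]
x ext -190 526.0262028412296 734.2657104478342
x ext -115 525.8392982932957 734.8169218415617
x ext -70 525.9177215983526 734.6891467696593
560 [(-239, 46), (-239, 46), (-239, 46), (-239, 39), (-238, 36), (-238, 37), (-238, 45), (-238, 45), (-238, 33), (-238, 41), (-238, 33), (-238, 42), (-238, 46), (-217, 30), (-215, 31), (-213, 31), (-212, 33), (-206, 47), (-206, 47), (-204, 46), (-204, 48), (-202, 48), (-202, 48), (-200, 48), (-200, 49), (-199, 48), (-199, 48), (-197, 49), (-197, 49), (-196, 48), (10, 40), (10, 39), (10, 37), (11, 39), (11, 39), (11, 39), (12, 50), (12, 49), (12, 48), (14, 47), (14, 47), (14, 47), (15, 48), (15, 48), (15, 48), (16, 49), (16, 48), (16, 48), (17, 49), (18, 47), (18, 47), (19, 50), (19, 48), (19, 46), (20, 48), (20, 48), (20, 47), (21, 50), (21, 49), (21, 48), (23, 49), (23, 48), (23, 48), (25, 34), (25, 32), (27, 33), (27, 32), (29, 34), (29, 33), (29, 33
[... 5232 characters left out ...]
49), (-197, 50), (-196, 48), (-196, 48), (-196, 49), (11, 50), (11, 49), (11, 49), (12, 49), (12, 49), (12, 48), (14, 49), (14, 48), (14, 47), (15, 50), (15, 50), (15, 47), (16, 50), (16, 48), (17, 47), (17, 50), (18, 47), (18, 47), (19, 50), (19, 48), (19, 48), (20, 50), (20, 49), (24, 35), (24, 34), (24, 33), (25, 34), (26, 33), (26, 32), (27, 34), (27, 32), (27, 32), (28, 34), (29, 33), (29, 30), (30, 32), (30, 31), (30, 31), (32, 31), (32, 31)]
finger z -50 445 [-16.6 -56.9] [18.  56.9] [45.3 56.1]
finger z -35 385 [ -6.4 -55.3] [18.1 55.4] [45.2 54.3]
finger z -20 367 [-14.4 -54.2] [18.1 54.7] [45.1 53.7]
finger z -10 63 [-12.6 -50.2] [17.7 50.1] [45.3 50.1]
finger z 0 0   
finger z 8 0
```

View pics/w2z.png

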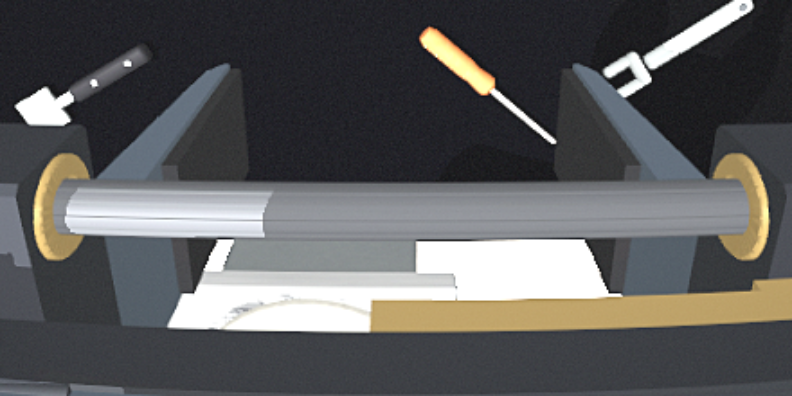

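View pics/s1z.png

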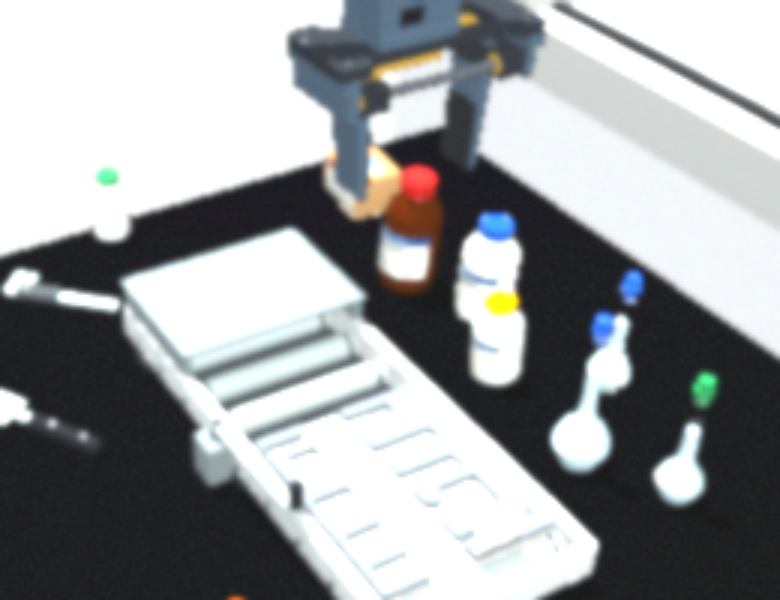

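```bash
cat >> h.py <<'E'
TY=-0.0195
PY=dict(marker=1.8,caliper=-50.5,spanner=-95.05,scraper=-139.85,screwdriver=-183.5)
PX=lambda y:612.9+0.0195*y
HEAD=dict(marker=0,caliper=np.pi,spanner=np.pi,scraper=0,screwdriver=np.pi)
DOWN=lambda yaw:[np.pi,0,float(yaw)]
def pick(x,y,yaw,op,z=15.5):
    robot.move_to([x,y,110],DOWN(yaw))
    robot.move_gripper(op)
    c=robot.line_to([x,y,z],velocity=120,contact_N=15)
    print('down',c,np.round(robot.current_tool_pos(),1))
    robot.move_gripper(0)
    print('width',robot.current_width())
    robot.line_to([x,y,150],velocity=200)
    print('width up',robot.current_width(),np.round(robot.current_wrist_force(),1),robot.current_clock())
def place(x,y,yaw,op,z=55,zhi=150):
    robot.move_to([x,y,zhi],DOWN(yaw))
    robot.line_to([x,y,z+20],velocity=150)
    robot.hold(.2)
    c=robot.line_to([x,y,z],velocity=40,contact_N=10)
    p=robot.current_tool_pos();print('placed',c,np.round(p,2),np.round(robot.current_wrist_force(),1),'width',robot.current_width())
    return c
def release(op,zhi=150):
    robot.move_gripper(op);p=robot.current_tool_pos()
    robot.line_to([p[0],p[1],zhi],velocity=200);print('t',robot.current_clock())
E
python3 - <<'E'
from h import *
n='screwdriver'
pick(395.9,-169.3,0.842,50)
y=PY[n];c=place(PX(y),y,np.pi+TY,32)
w=snap("side","side2")
if not c: release(33)
E
```

```text
down False [ 396.1 -169.4   15.9]
width 0.40741516045236187
width up 0.6554020101725917 [-0.2  0.2 -0.5] 9.475
placed False [ 609.31 -183.5    54.86] [-1.3 -0.2  0.1] width 0.3553998028362558
t 14.2333
```

Run:
```python
from h import *
s=snap("side","side3"); 
robot.move_to([530,-100,380],[np.pi,0,0]);robot.hold(.3)
s=snap("wrist","w3")
fit(cloud(s,(396,-169),110),'screwdriver')
```

```text
screwdriver fit [ 433.333 -122.526   -2.11 ] 81.395 397
screwdriver fit [ 405.346 -161.005    0.852] 41.363 397
```

View pics/w3.png

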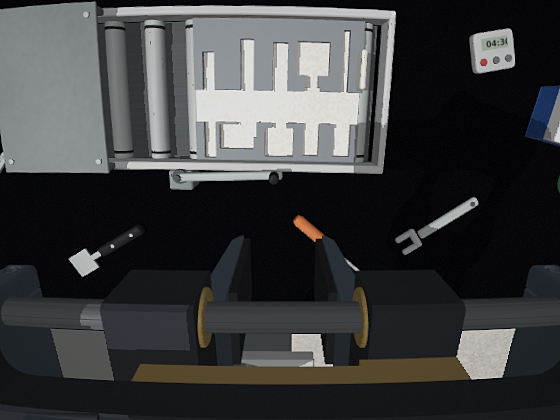

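View pics/side2.png

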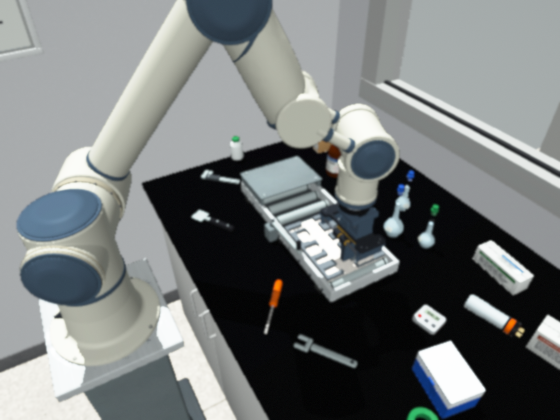

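Run:
```python
from h import *
robot.move_to([396,-250,250],[np.pi,0,np.pi/2]);robot.hold(.3)
s=snap("wrist","w4")
fit(cloud(s,(396,-169),110),'screwdriver'); print(np.percentile(cloud(s,(396,-169),110)[:,2],[50,90,99]))
print(robot.current_width(),robot.current_tool_pos(),robot.current_ee_rot())
```

```text
screwdriver fit [ 374.915 -192.616   -2.293] 17.57 1517
screwdriver fit [ 394.259 -169.449    0.851] 0.029 1517
[16.29529638 18.94402325 20.17693556]
32.5608656016167 [ 396.08240567 -249.94385947  250.02702169] [3.14156370e+00 3.85408533e-05 1.57086955e+00]
```

View pics/w4.png

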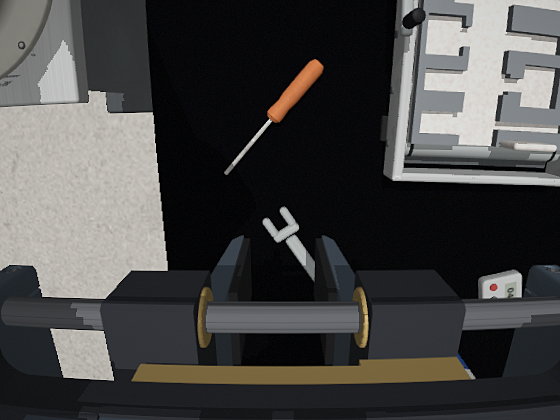

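Run:
```python
from h import *
robot.move_gripper(0)
robot.move_to([440,-220,60],DOWN(np.pi/2))
robot.hold(.3)
c=robot.line_to([440,-220,3],velocity=25,contact_N=6)
print(c,robot.current_tool_pos(),robot.current_wrist_force(),robot.current_width(),robot.current_clock())
s=snap("side","side5")
robot.line_to([440,-220,80])
```

```text
False [ 440.04907502 -220.02943505    3.0945509 ] [-0.62139494  0.56057573  0.38834794] 0.5153308884848354 23.7667
```

View pics/side5.png

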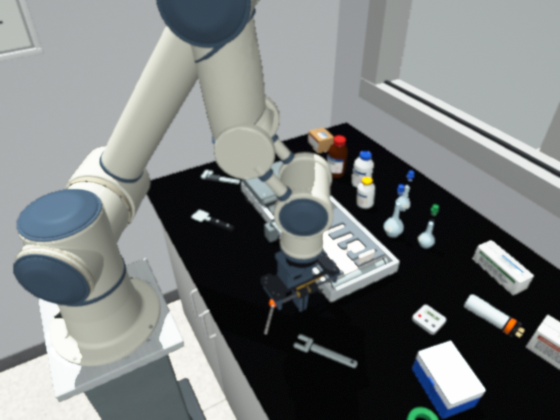

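Run:
```python
from h import *
robot.line_to([440,-220,6]);robot.hold(.3)
f0=robot.current_wrist_force()
c=robot.line_to([440,-220,-16],velocity=15,contact_N=4)
print(c,robot.current_tool_pos(),f0,robot.current_wrist_force(),robot.current_clock())
robot.line_to([440,-220,40])
```

```text
True [ 439.97963958 -219.98541541  -11.62456801] [ 0.09458361 -0.44305481 -0.31145524] [-0.84281698  0.57840882 11.92577124] 26.5083
```

```bash
sed -i 's/z=15.5)/z=-9.5)/; s/z=55,zhi=150/z=29.8,zhi=120/; s/\[x,y,110\],DOWN/[x,y,70],DOWN/; s/robot.line_to(\[x,y,150\],velocity=200)/robot.line_to([x,y,120],velocity=200)/; s/def release(op,zhi=150)/def release(op,zhi=120)/' h.py
python3 - <<'E'
from h import *
n='screwdriver'
pick(394.8,-169.3,0.848,50)
if robot.current_width()>10:
    y=PY[n];c=place(PX(y),y,np.pi+TY,32)
    w=snap("side","side6")
E
```

```text
down False [ 395.  -169.4   -9.2]
width 18.627344610257452
width up 18.03749176546421 [-0.4 -0.9 -0.8] 30.8667
placed True [ 608.96 -183.37   29.37] [-2.3  0.9 12. ] width 18.00569977662963
```

View pics/side6.png

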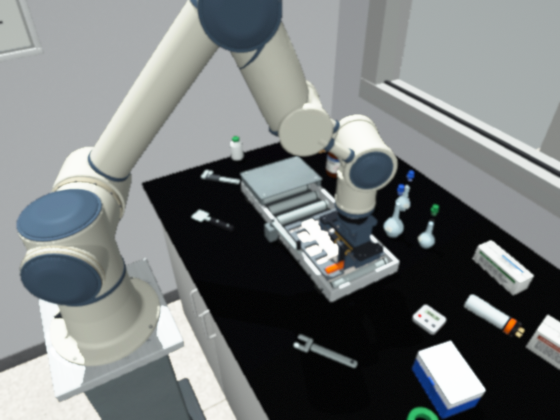

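Run:
```python
from h import *
release(32)
robot.move_to([422,-440,250],DOWN(np.pi/2)); robot.hold(.3)
s=snap("wrist","w5")
x,f=fit(cloud(s,(420,-355)),'spanner'); print(robot.current_clock())
snap("side","side7")
```

```text
t 35.2083
spanner fit [ 431.505 -367.741   -0.982] 20.052 2063
spanner fit [ 421.109 -353.836    2.164] 0.083 2063
36.85
```

View pics/w5.png

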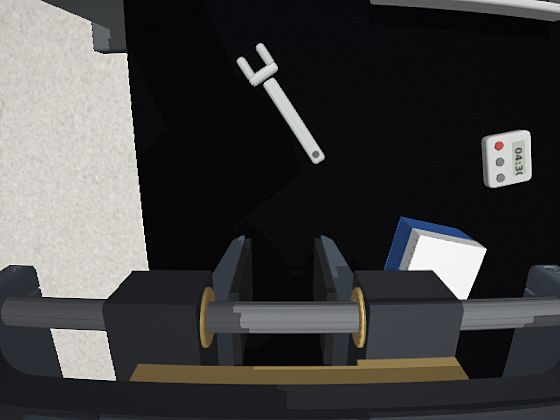

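View pics/side7.png

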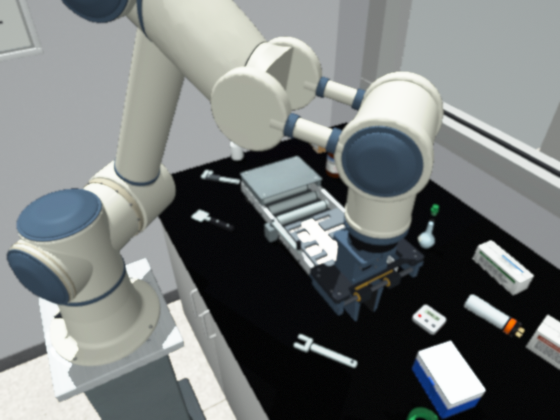

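Run:
```python
from h import *
n='spanner'
pick(421.3,-353.7,2.164,45)
if robot.current_width()>10:
    y=PY[n];c=place(PX(y),y,np.pi+TY,32)
    if robot.current_tool_pos()[2]<30.5: release(28)
    robot.move_to([530,-100,300],DOWN(0));robot.hold(.2)
    s=snap("wrist","w6");print(robot.current_clock())
```

```text
down False [ 421.6 -353.9   -9.1]
width 15.53046099653331
width up 15.881969153501649 [-0.1  0.4 -1.4] 40.3083
placed True [610.67 -94.93  29.46] [-1.1  0.7  8.5] width 15.675034315349553
t 43.8667
46.825
```

View pics/w6.png

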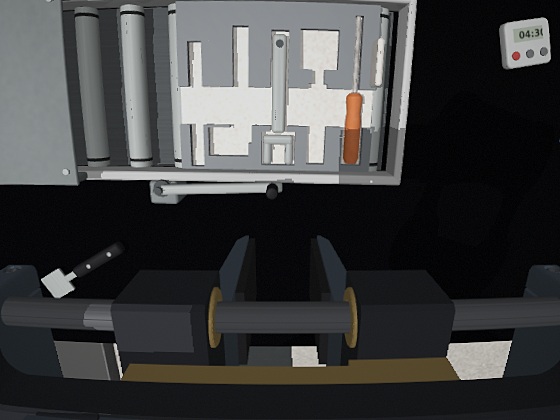

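Run:
```python
from h import *
n='scraper'
robot.move_to([385,110,250],DOWN(np.pi/2)); robot.hold(.3)
s=snap("wrist","w7")
x,f=fit(cloud(s,(385,195)),n)
snap("side","side8")
if f<1.5 and abs(x[2]-2.06)<.1:
    pick(x[0],x[1],x[2],45)
    if robot.current_width()>10:
        y=PY[n];c=place(PX(y),y,TY,32)
        if robot.current_tool_pos()[2]<30.5: release(28)
        print(robot.current_clock())
```

```text
scraper fit [376.233 210.189  -1.048] 18.312 2729
scraper fit [386.865 190.899   2.093] 0.022 2729
down False [387.  191.   -9.2]
width 17.60276829175733
width up 17.853928424449734 [ 0.5 -0.3 -0.6] 51.7417
placed True [ 609.78 -139.76   29.54] [-1.6  0.7  8.9] width 18.185249162245682
t 55.5417
55.5417
```

View pics/w7.png

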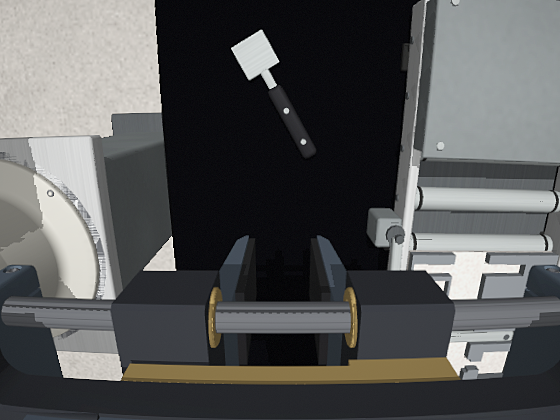

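Run:
```python
from h import *
import pickle
n='caliper'
robot.move_to([483,325,250],DOWN(np.pi/2)); robot.hold(.3)
s=snap("wrist","w8");pickle.dump(s,open("w8.pkl","wb"))
P=cloud(s,(480,412),100)
x,f=fit(P,n)
print(robot.current_clock())
T=TPL[n];R=np.array([[np.cos(x[2]),-np.sin(x[2])],[np.sin(x[2]),np.cos(x[2])]])
im=s['p'][:,:,::-1].copy()
for q in proj(s,np.c_[T@R.T+x[:2],np.full(len(T),8)]): cv2.circle(im,(int(q[0]),int(q[1])),0,(0,0,255),-1)
cv2.imwrite("pics/w8o.png",cv2.resize(np.hstack([s['p'][0:220,180:380,::-1],im[0:220,180:380]]),None,fx=2,fy=2))
```

```text
caliper fit [535.841 419.016  -0.856] 47.538 2522
caliper fit [514.571 432.795   2.321] 0.673 2522
57.7083
```

View pics/w8o.png

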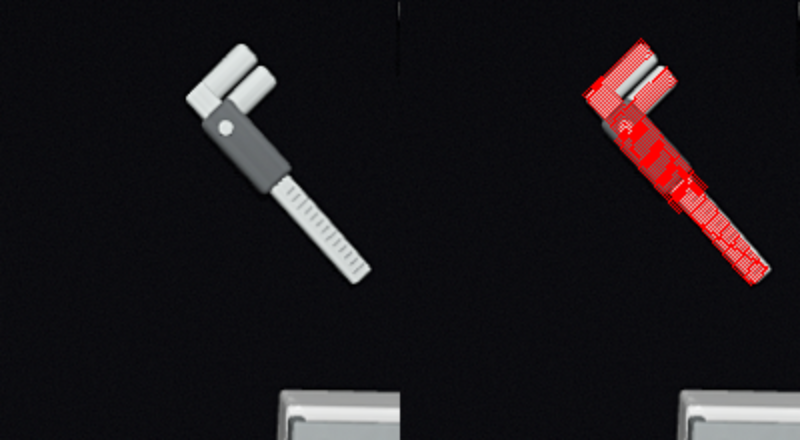

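View pics/w8.png

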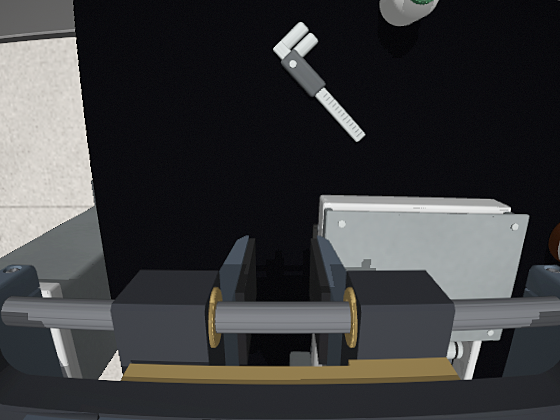

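```bash
cat >> h.py <<'E'
TPL['caliper']=np.vstack([rect(-87,57,-7,7),rect(-13,41,-11,11),rect(29,40,-37,0),rect(43,57,-37,0)])
E
python3 - <<'E'
from h import *
import pickle
n='caliper'
s=pickle.load(open("w8.pkl","rb"))
P=cloud(s,(505,430),100)
x,f=fit(P,n)
T=TPL[n];R=np.array([[np.cos(x[2]),-np.sin(x[2])],[np.sin(x[2]),np.cos(x[2])]])
L=(P[:,:2]-x[:2])@R
for a in np.arange(-90,60,6):
    k=abs(L[:,0]-a)<3
    if k.sum(): print(a,np.round(np.percentile(L[k,1],[1,99]),1),round(P[k,2].max(),1))
im=s['p'][:,:,::-1].copy()
for q in proj(s,np.c_[T@R.T+x[:2],np.full(len(T),10)]): cv2.circle(im,(int(q[0]),int(q[1])),0,(0,0,255),-1)
cv2.imwrite("pics/w8p.png",cv2.resize(im[0:160,230:400],None,fx=4,fy=4))
E
```

```text
caliper fit [536.724 418.144  -0.84 ] 52.094 2567
caliper fit [515.254 432.077   2.334] 0.02 2567
-84 [-7.3  6.5] 9.6
-78 [-7.8  6.1] 9.9
-72 [-16.9  26.7] 10.0
-66 [-7.8  6.5] 9.6
-60 [-7.4  6.3] 10.1
-54 [-14.3   6.4] 10.3
-48 [-6.8  6.2] 10.3
-42 [-7.1  6.4] 10.0
-36 [-6.9  6.2] 9.6
-30 [-7.4  5.8] 10.1
-24 [-7.2  6. ] 10.5
-18 [-7.4  6.2] 9.6
-12 [-10.5   9.8] 14.3
-6 [-11.   10.1] 13.9
0 [-10.7  10.1] 14.4
6 [-11.1   9.9] 14.0
12 [-10.9   9.9] 14.0
18 [-11.2   9.9] 14.5
24 [-11.6  10.3] 15.2
30 [-36.4  10.3] 15.1
36 [-36.6  10.1] 14.5
42 [-35.4   7.8] 12.4
48 [-36.6   6.2] 10.1
54 [-36.3   6.2] 9.9
```

View pics/w8p.png

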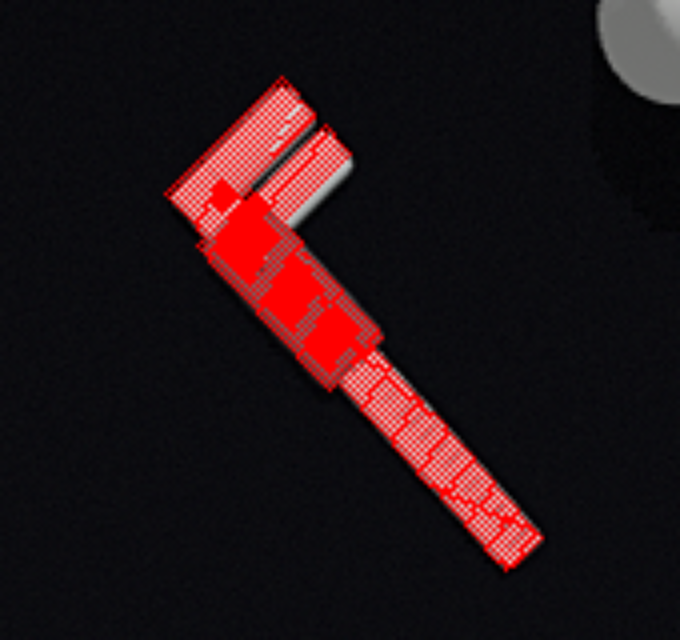

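Run:
```python
from h import *
import pickle
S=[pickle.load(open("w8.pkl","rb")),snap("side","side9"),snap("scene","scene9")]
for s in S:
    v,u=np.mgrid[0:420,0:560];uv=np.c_[u.ravel(),v.ravel()];uv=uv[s['d'].ravel()>0];W=w_depth(s,uv)
    k=(np.hypot(W[:,0]-600,W[:,1]-505)<60)&(W[:,2]>8)&(W[:,2]<100); W=W[k]
    for a,b in((10,30),(30,50),(50,62),(62,72),(72,80),(80,95)):
        m=(W[:,2]>a)&(W[:,2]<b)
        if m.sum()>5: print(s['n'],a,b,m.sum(),np.round(W[m].min(0)),np.round(W[m].max(0)),np.round(W[m].mean(0)))
```

```text
wrist 10 30 172 [588. 494.  10.] [622. 520.  30.] [599. 503.  20.]
wrist 30 50 203 [588. 493.  30.] [620. 514.  50.] [599. 500.  40.]
wrist 50 62 207 [589. 492.  50.] [631. 510.  62.] [603. 498.  57.]
wrist 62 72 405 [592. 493.  62.] [633. 509.  72.] [610. 500.  66.]
wrist 72 80 24 [600. 500.  72.] [616. 504.  79.] [607. 502.  76.]
wrist 80 95 61 [603. 499.  80.] [619. 503.  87.] [610. 501.  84.]
side 10 30 52 [587. 488.  11.] [635. 518.  29.] [606. 500.  20.]
side 30 50 53 [587. 487.  30.] [629. 520.  49.] [604. 498.  39.]
side 50 62 40 [586. 484.  51.] [629. 529.  62.] [604. 497.  57.]
side 62 72 37 [588. 491.  63.] [631. 520.  72.] [606. 502.  66.]
side 72 80 18 [593. 490.  73.] [622. 508.  80.] [605. 501.  76.]
side 80 95 36 [595. 496.  80.] [623. 525.  91.] [609. 508.  86.]
scene 10 30 65 [586. 495.  10.] [608. 542.  29.] [594. 518.  20.]
scene 30 50 62 [585. 493.  30.] [609. 541.  50.] [593. 517.  40.]
scene 50 62 48 [586. 493.  50.] [614. 539.  62.] [593. 514.  55.]
scene 62 72 64 [585. 495.  62.] [620. 537.  71.] [599. 516.  67.]
scene 72 80 18 [594. 499.  72.] [607. 525.  80.] [599. 512.  76.]
scene 80 95 52 [591. 500.  81.] [623. 529.  92.] [606. 514.  86.]
```

View pics/side9.png

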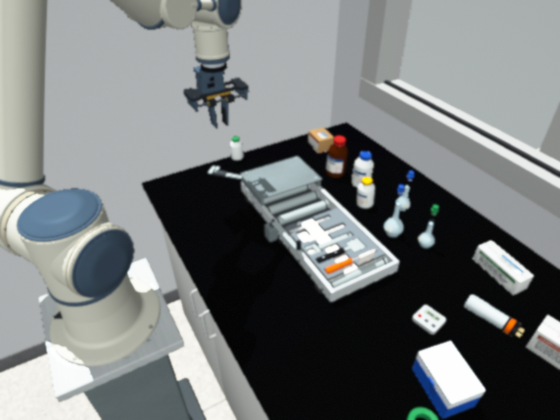

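Run:
```python
from h import *
n='caliper'
s=snap("wrist"); x,f=fit(cloud(s,(510,432),100),n)
pick(x[0]+.0,x[1],x[2],50)
if robot.current_width()>10:
    p=robot.current_tool_pos(); robot.line_to([p[0],p[1],170])
    y=PY[n];c=place(PX(y),y,np.pi+TY,32,zhi=150)
    print(robot.current_clock())
    snap("side","side10")
```

```text
caliper fit [537.484 417.343  -0.838] 52.491 2569
caliper fit [515.5   432.113   2.338] 0.019 2569
down True [514.3 431.3 -11.5]
width 21.979191949092012
width up 21.85875071782115 [-0.4  0.2 -1.9] 61.3
placed False [611.91 -50.5   29.7 ] [ 0.2  0.4 -1.6] width 21.687350644568404
65.2417
```

Run:
```python
from h import *
p=robot.current_tool_pos()
c=robot.line_to([611.92,-50.5,27.3],velocity=20,contact_N=8)
print(c,robot.current_tool_pos(),robot.current_wrist_force())
release(31)
robot.move_to([530,-100,300],DOWN(0));robot.hold(.2)
s=snap("wrist","w11");print(robot.current_clock())
im,uv=ortho(s,515,745,-230,60,50,2.7);cv2.imwrite("pics/o11.png",im[:,:,::-1])
import pickle;pickle.dump(s,open("w11.pkl","wb"))
```

```text
False [612.01237356 -50.51684224  27.37824195] [ 0.14634433  0.22409048 -0.61975739]
t 66.5583
69.45
```

View pics/o11.png

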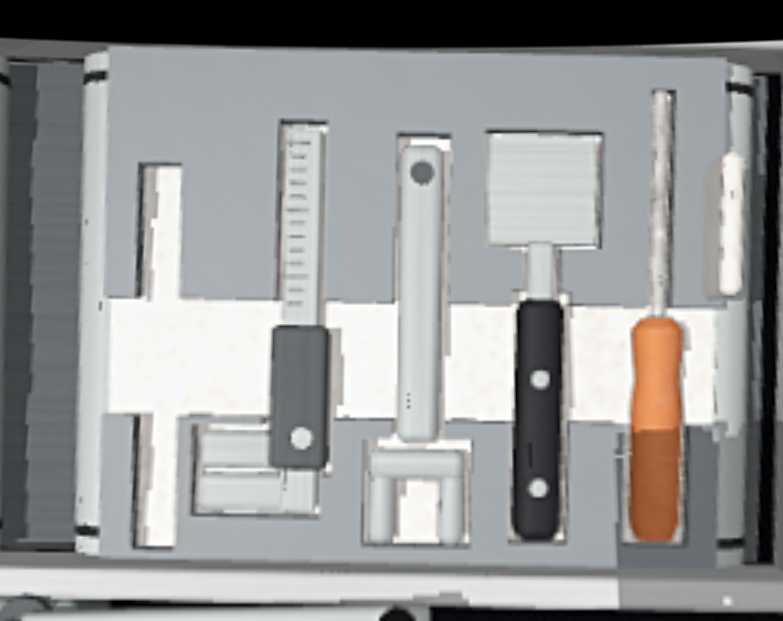

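Run:
```python
from h import *
import pickle
s=pickle.load(open("w11.pkl","rb"))
def z(o):
    # ortho pixel -> median depth height
    x=745-o[1]/2.7;y=60-o[0]/2.7
    q=proj(s,[[x,y,50]])[0];u,v=np.round(q).astype(int)
    g=[(a,b) for a in range(u-1,u+2) for b in range(v-1,v+2)]
    return round(float(np.median(w_depth(s,g)[:,2])),1)
for n,os in dict(floor=[(220,350),(365,350)],top=[(200,250),(60+300,100)],cal_beam=[(305,140),(300,290)],cal_body=[(300,345),(295,455)],cal_jaw=[(215,450),(215,490)],span=[(422,160),(415,300),(415,425),(382,520),(452,520)],scr=[(500,145),(590,150),(545,230),(540,310),(535,520)],sd=[(663,110),(660,290),(657,330),(655,520)]).items(): print(n,[z(o) for o in os])
```

```text
floor [38.0, 38.8]
top [47.8, 48.8]
cal_beam [46.3, 46.6]
cal_body [50.0, 49.8]
cal_jaw [46.7, 46.4]
span [49.0, 48.3, 48.0, 48.5, 48.8]
scr [48.5, 47.7, 48.9, 53.4, 54.1]
sd [49.6, 50.3, 56.8, 56.7]
```

Run:
```python
import cv2
p=cv2.imread('pics/scene9.png');cv2.imwrite('pics/scene9z.png',cv2.resize(cv2.convertScaleAbs(p[110:330,110:530],alpha=1.4,beta=30),None,fx=1.9,fy=1.9,interpolation=cv2.INTER_CUBIC))
from h import *
for c in("scene","side"):
    snap(c)
    print(c,[(round(r['p'],2),np.round(r['position'])) for r in models.boxes_of(c,"marker_mid")])
```

```text
scene [(0.7, array([313., 189.])), (0.2, array([232., 204.]))]
side [(0.23, array([292., 244.]))]
```

View pics/scene9z.png

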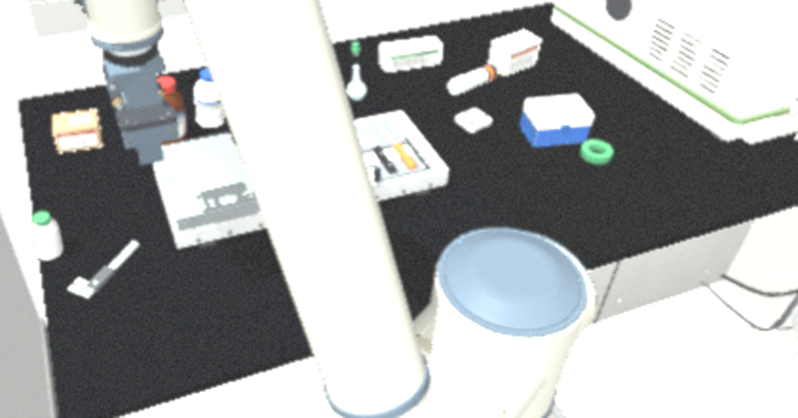

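Run:
```python
from h import *
import pickle
robot.move_to([620,60,380],DOWN(np.pi/2));robot.hold(.2)
s=snap("wrist","w12");pickle.dump(s,open("w12.pkl","wb"))
robot.move_gripper(0)
robot.move_to([658.5,-245,130],DOWN(TY))
robot.line_to([658.5,-245,44],velocity=150)
robot.hold(.2)
c=robot.line_to([660.2,-200,44],velocity=40,contact_N=3)
print(c,robot.current_tool_pos(),robot.current_wrist_force(),robot.current_clock())
```

```text
False [ 660.31964749 -200.08615045   44.02066429] [-0.2573425  -0.20299771  0.94889766] 75.3917
```

View pics/w12.png

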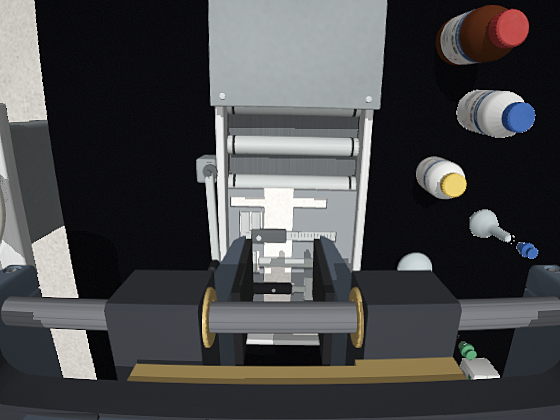

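Run:
```python
from h import *
p=robot.current_tool_pos()
y1=70.
c=robot.line_to([660.3+.0195*(y1+200),y1,44],velocity=70,contact_N=8)
print(c,robot.current_tool_pos(),robot.current_wrist_force(),robot.current_clock())
snap("side","side13")
```

```text
True [665.08425456  48.63124873  43.90713881] [ 0.93605391 -4.9256478   4.70418441] 78.4833
```

View pics/side13.png

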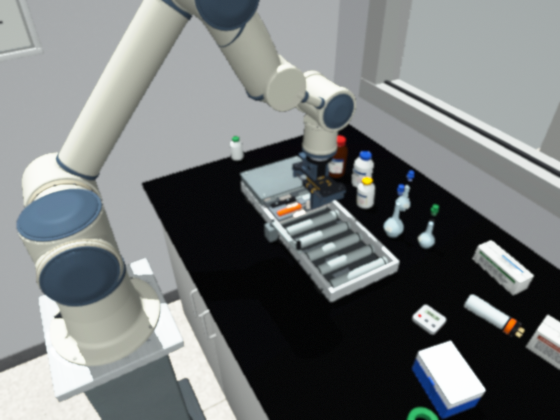

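Run:
```python
from h import *
robot.hold(.3);print(robot.current_tool_pos(),robot.current_wrist_force())
c=robot.line_to([665.3,60,44],velocity=20,contact_N=10)
print(c,robot.current_tool_pos(),robot.current_wrist_force())
robot.line_to([664,15,44]);robot.line_to([664,15,110],velocity=200)
robot.move_to([600,-40,330],DOWN(np.pi/2));robot.hold(.3)
import pickle
s=snap("wrist","w14");pickle.dump(s,open("w14.pkl","wb"));print(robot.current_clock())
im,_=ortho(s,490,750,-150,150,64,2.5);cv2.imwrite("pics/o14.png",im[:,:,::-1])
```

```text
[665.08440065  48.60523403  43.74663408] [-0.27378995 -5.05210198  3.96236598]
True [664.97504411  48.53482157  43.61960826] [ 0.40096666 -2.49227548  1.60613045]
81.8333
```

View pics/o14.png

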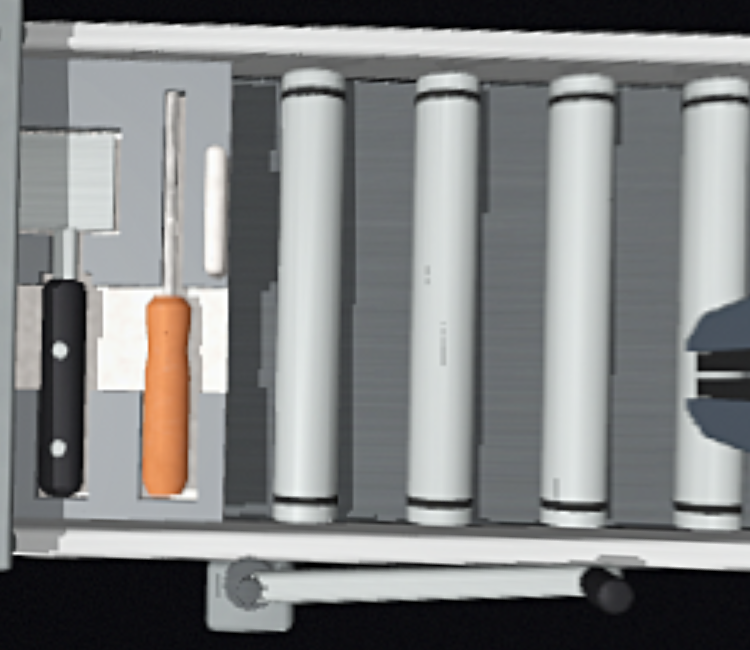

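View pics/w14.png

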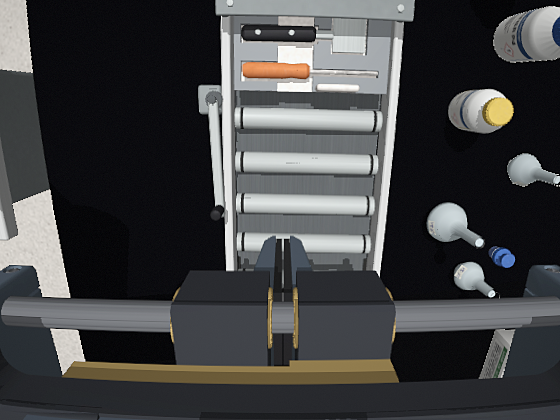

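Run:
```python
from h import *
import pickle
s=pickle.load(open("w14.pkl","rb"))
v,u=np.mgrid[0:420,0:560];uv=np.c_[u.ravel(),v.ravel()];uv=uv[s['d'].ravel()>0];W=w_depth(s,uv)
k=(W[:,2]>88)&(W[:,2]<98)&(abs(W[:,0]-517)<30)&(abs(W[:,1]+84)<30);print('knob',k.sum(),W[k].mean(0),W[k].min(0),W[k].max(0))
k=(W[:,2]>50)&(abs(W[:,0]-517)<22)&(abs(W[:,1]-52)<25);print('hinge',k.sum(),np.percentile(W[k,2],[5,50,95]))
for a,b in((50,60),(60,67),(67,75),(75,82),(82,100)):
    m=k&(W[:,2]>a)&(W[:,2]<b)
    if m.sum()>3: print(a,b,m.sum(),W[m].mean(0),W[m].min(0),W[m].max(0))
# bar line z~64
k=(abs(W[:,2]-63)<3)&(abs(W[:,0]-517)<15)&(W[:,1]<35)&(W[:,1]>-70)
print('bar',np.polyfit(W[k,1],W[k,0],1),k.sum())
k=(W[:,2]>70)&(W[:,2]<84)&(abs(W[:,0]-663)<40)&(abs(W[:,1]-60)<15);print('tab',W[k].min(0),W[k].max(0),W[k].mean(0))
```

```text
knob 100 [517.47365043 -86.22576856  92.2170726 ] [510.46689704 -92.88784579  88.49540319] [524.00713135 -80.08323465  94.3005234 ]
hinge 366 [52.19489312 62.27545018 68.59323143]
50 60 148 [516.54555335  51.94844411  53.60741514] [503.73871497  27.58917943  50.13120759] [529.13058133  73.33004957  59.70228346]
60 67 166 [515.53626988  37.71279141  63.15719393] [508.79972815  27.74032085  60.35882941] [521.11708331  53.81604425  66.92452569]
67 75 52 [514.71583849  50.33492726  68.29661698] [510.4881669   45.63984426  67.14863862] [519.15305979  54.96024391  70.42659723]
bar [-1.42481880e-02  5.15755842e+02] 777
tab [638.90142265  59.34673862  71.50043016] [689.54349679  68.01287791  80.50962292] [663.69564774  63.31379552  77.54506591]
```

```bash
cat > gate.py <<'E'
from h import *
H=np.array([514.8,50.5]);L=137.5
def P(g,off): 
    k=H+L*np.array([np.sin(g),-np.cos(g)]);return k-off*np.array([np.cos(g),np.sin(g)])
Z=57
def go(g,off,v=80,cn=None):
    p=P(g,off);return robot.line_to([p[0],p[1],Z],DOWN(np.pi/2+g),velocity=v,contact_N=cn)
E
python3 - <<'E'
from gate import *
p=P(0.02,30)
robot.move_to([p[0],p[1],140],DOWN(np.pi/2+.02))
robot.line_to([p[0],p[1],Z])
c=go(0.02,14,60)
for g in np.arange(0.15,1.46,.13):
    c=go(g,14,80,15)
    if c: print('contact',g);break
robot.hold(.2)
print(robot.current_tool_pos(),robot.current_ee_rot(),robot.current_wrist_force(),robot.current_clock())
snap("side","side15")
E
```

```text
[649.45626665  19.4613811   56.99306444] [-3.14149763e+00 -9.75083562e-05  3.01863502e+00] [0.14422595 0.83504757 0.14496608] 88.175
```

View pics/side15.png

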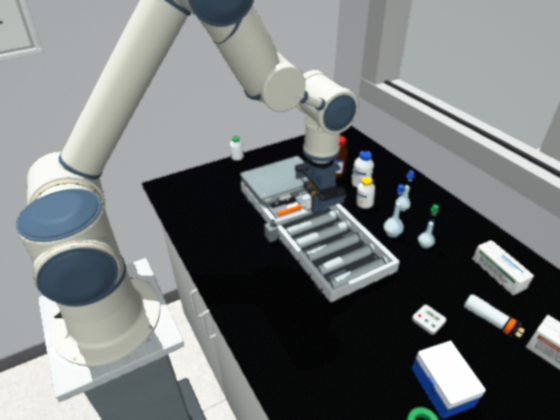

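Gate is moving with the finger; finish the swing gently until contact.

Run:
```python
from gate import *
c=go(1.551,14,40,5);print(c,robot.current_tool_pos())
if not c:
    p=robot.current_tool_pos()
    c=robot.line_to([p[0],p[1]+15,Z],velocity=15,contact_N=5);print(c,robot.current_tool_pos(),robot.current_wrist_force())
p=robot.current_tool_pos()
robot.line_to([p[0],p[1]-30,Z]);robot.line_to([p[0],p[1]-30,140],velocity=200)
robot.move_to([600,-40,330],DOWN(np.pi/2));robot.hold(.3)
import pickle
s=snap("wrist","w16");pickle.dump(s,open("w16.pkl","wb"));print(robot.current_clock())
im,_=ortho(s,490,750,-150,150,64,2.5);cv2.imwrite("pics/o16.png",im[:,:,::-1])
v,u=np.mgrid[0:420,0:560];uv=np.c_[u.ravel(),v.ravel()];uv=uv[s['d'].ravel()>0];W=w_depth(s,uv)
k=(W[:,2]>87)&(W[:,2]<98)&(abs(W[:,0]-650)<30)&(abs(W[:,1]-45)<30);print('knob',k.sum(),W[k].mean(0))
k=(abs(W[:,2]-63)<2.5)&(W[:,0]>535)&(W[:,0]<630)&(abs(W[:,1]-47)<15);print('bar',np.polyfit(W[k,0],W[k,1],1),k.sum())
k=(W[:,2]>70)&(W[:,2]<84)&(abs(W[:,0]-663)<40)&(abs(W[:,1]-66)<9);print('tab',W[k].min(0),W[k].max(0))
snap("side","side16");snap("scene","scene16")
```

```text
True [651.56802931  30.302986    56.83473905]
91.2083
knob 118 [651.47247899  47.58367811  92.60764791]
bar [-1.68681727e-02  5.89387904e+01] 733
tab [638.75620013  59.45676127  70.13456548] [689.48810775  67.36951801  80.77229473]
```

View pics/o16.png

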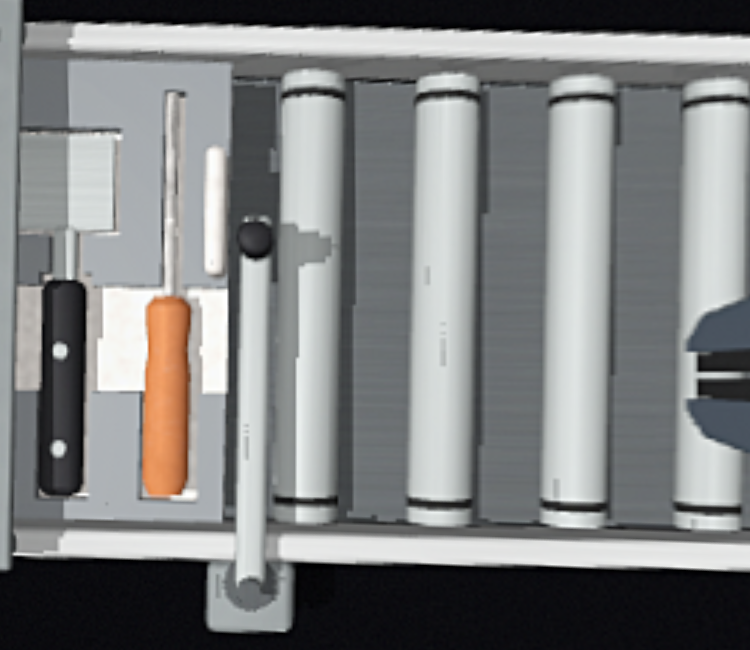

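View pics/side16.png

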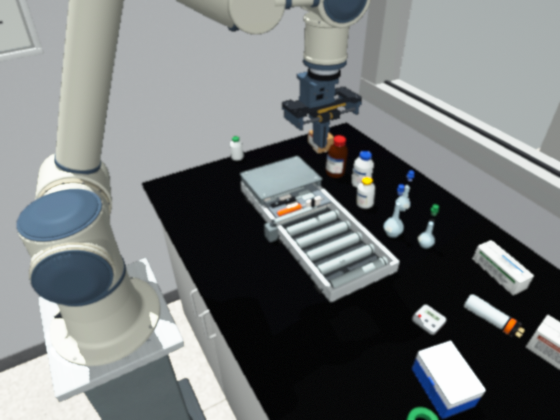

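Run:
```python
from h import *
print(robot.current_clock(),robot.sign_off())
```

```text
the job is handed in; nothing more can be done
91.3083 None
```

The job is handed in at 91 s of robot time. Four tools were on the bench: screwdriver, spanner, scraper and caliper. All four are in their own cut-outs, the tray is against the end stop, and the bar is shut. I saw no marker in any camera view or depth map; the network's two marker hits were on the tray and the gate.

**What the last checks showed**
- **Tools seated:** the measured top heights matched fully seated tools to about 1 mm. I took these while the tray was still on the open rollers.
- **Tray home:** a second push made contact without further travel. The rear edge is about 80 mm short of the cover's edge, as it should be at the end stop.
- **Bar closed:** it lies within about 0.003 rad of straight across. The tab did not move when the bar was swung.
- **Timer and bottle:** both look unmoved in the final side picture.

**What went wrong or disagreed**
- **First screwdriver grasp missed.** By touch, the fingertips are about 11 mm behind the reported TCP, not 14 mm ahead as stated. I corrected for this afterwards. The empty try shifted the screwdriver by about 1.5 mm at most.
- **Caliper was knocked aside.** It had moved a few centimetres before I reached it, so I measured it again before grasping.
- **Caliper grasp touched the bench.** The fingertips met the bench on the way down. When I lowered the caliper into its cut-out I felt no contact with the floor, so its seating rests on the depth check alone.

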